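Lower the ratchet lever of a mould press

ROBOT

A 7-joint arm with a two-finger parallel gripper is mounted at the origin on the work surface. World frame = base frame: x ahead of the robot, y to its left, z up, the work surface at z = 0. Lengths are in m, angles in rad, forces in N, time in s.
With the tool pointing down it reaches from about 0.425 to 0.925 m from the base axis. Payload 6.8 kg.
Tool frame: the origin (TCP) lies between the finger pads; the fingertips stand 22 mm ahead of it and the grasp point (between the pads) lies 3 mm ahead of it (bot.tip_reach is the distance from the TCP to the fingertips, in m); z points along the fingers, x is the direction in which the jaws open and shut, and the axes are right-handed (so a half turn about z gives the same grasp; the last joint's range is limited). The gripper opens to 85 mm and grips with 20 to 120 N. Pads are 22 mm wide; open, the fingers measure 114 mm over their backs; the gripper's body (76 mm by 85 mm) begins 54 mm behind the grasp point. The pads swing forward as they close: fully open they stand 13 mm farther back than shut.
Start: joints at [1.007, 0.477, 0.022, 1.555, -0.011, 1.109, -0.083], TCP at [0.297, -0.606, 0.253] pointing down, gripper open.
Joint ranges: [-2.96, 2.96], [-0.34, 2.1], [-1.41, 1.46], [0.24, 2.44], [-1.37, 4.51], [0.17, 1.92], [-2.96, 2.96]. Speed limits (rad/s): [2.39, 2.39, 3.14, 3.14, 3.14, 3.14, 3.14].

INTERFACE

Orientations are given as a unit quaternion [w, x, y, z].
In Python, from station import bot gives the robot as it stands.
- The arm moves only by the tool step_arm, never from a script. Its argument "targets" is a list of rows, each a list of 5 numbers: the shift along the tool's x, y, z in mm, then the turn about the tool's z in degrees, then the closure, from 0 (fully open) to 1 (shut). In form: [[dx, dy, dz, spin, jaw], ...]. A call has 1 to 20 rows; each row is the pose to reach, as a shift and turn from the pose commanded when the call began, along the tool's axes at that moment; what a row does not reach only later rows make up. A row lasts 1/12 s, in which the tool goes at most 41.7 mm and 7.16 degrees, less where a joint would pass 70% of its speed; a pose out of reach is approached as far as the arm can. A call with a gripper value outside its range is refused whole. The fingers move at their own pace and stop on an object; "newtons" is the grip in N (left out, the last holds). Time passes only in rows, so rows that repeat a pose let the fingers close. It gives the time, the measured TCP pose, the force and the opening at its end, in the units of the state.
- bot.get_obs(): the state, without advancing time (a new reading comes with each control period).
- bot.read_camera(name): name is "scene" or "side" or "wrist"; returns a dict with "frame" (400x640x3 uint8, red, green, blue), "z_map" (400x640 float32, m along the optical axis (not along the pixel's ray), 0 where there is no reading), "fov_y" (degrees; the focal length in pixels is half the picture's height over the tangent of half this angle, whatever the lens; pixels are square), "cx", "cy" (the principal point, pixels), "distortion" ([k1, k2, p1, p2, k3] as OpenCV has them; the pictures are not rectified), "R" (3x3) and "t" (3): a world point X has camera coordinates R X + t. Camera axes: x right, y down, z forward; pixel columns grow to the right and rows downward; lengths in m; the calibration is good to about 2 mm. A picture is of the moment at which its call begins.
- bot.hand_in(): hands the job in, once; it reports no verdict.
The state is a dict: "t": time; "q": joint angles; "joint_vel": joint speeds; "joint_torque": joint torques, N m; "eef_pos": TCP position; "tool_rot": TCP orientation; "contact_force": force on the tool from outside, world axes, zero at the start; "torque": the same for the moment, N m; "gripper_width": opening from 0.0 (shut) to 1.0 (fully open).
Only numpy, scipy, OpenCV 4.12 (cv2) and the standard library are available. Lean on these libraries where they do the work, as an engineer would, in place of code of your own. Each camera call takes 0.05 s, during which the arm holds its last target.

TASK

In the clay workshop a hand press is parked with its lever raised, caught by a ratchet pawl. With the fingertips, press the pawl's thumb tab down until the pawl is fully out of the teeth, then push the lever down by its wooden handle until its rubber pad rests on the plaster mould, and let go. Only press and push: leave the mould standing where it is, and do not disturb the bowl, the cup or the wooden spatula.

Things in the scene. Friction and masses are not known exactly. Their poses are not given: they have to be found in the camera images.
- press: grey steel hand press fixed to the table. Origin on the table top below the lever's hinge; +y points along the lever, -y to the pawl's thumb tab, x along both hinge axes, z up. Base plate 130 (x) by 270 (y) by 12 mm, y -100 to +170 mm. Upright cheek plate at x -34 to -22 mm: y -50 to +35 mm it is 150 mm high, y -80 to -50 mm it is 87 mm high.
- lever_hinge (a point): on the lever's hinge axis (along the press's x), 120 mm above the press's origin; centre of the toothed steel wheel, 116 mm across the tooth tips, that turns with the lever
- lever (a joint): angle of the lever above level, rad: about 0.7 to 0.82 at the start (raised), 0 when level with its pad flat on the mould. Stiff hinge: the lever stays where it is left and wants about 2 to 5 N at the handle to go down. While in the teeth the pawl blocks it, but for up to 0.14 rad of play.
- handle (a point): centre of the lever's wooden handle, a round bar 22 mm thick, 90 mm long, parallel to the press's x axis, 190 mm from the hinge axis along the lever's centre line; it swings about the hinge (120 mm above the table when level). The dark lever bar is 22 mm wide, 20 mm thick; under it, 110 mm from the hinge, is a rubber pad 50 mm across.
- pawl_pivot (a point): on the pawl's pivot axis (along the press's x), 50 mm from the press's origin towards -y and 75 mm above the table; fixed
- pawl (a joint): angle of the pawl, rad: 0 to 0.04 at the start (hook in the teeth); grows as the thumb tab is pressed down; clear of the teeth above 0.30; end stop at 0.42. Stiff pivot, no spring: the pawl stays where it is left. The tab wants about 4 N.
- tab (a point): centre of the top face of the pawl's thumb tab, a steel plate 36 (along press x) by 34 by 5 mm. At pawl angle 0 it lies 80 mm beyond the pawl's pivot (to the press's -y) and 19 mm above it, outer edge tilted up 0.2 rad. Pressed, it swings about the pivot: 24 mm lower at pawl angle 0.30, 34 mm at the stop. Only the table is below it, nothing above.
- mould: two-part plaster mould, an off-white block 66 by 58 by 72 mm high with a seam across its middle, loose (0.6 kg), standing on the base plate under the lever's pad. Origin at the centre of its underside, z up.
- pad_seat (a point): point on top of the base plate (12 mm above the table) straight below the pad's centre when the lever is level, 110 mm along the press's +y from its origin; fixed to the press; the mould stands within 8 mm of it.
- bowl: bystander: blue ceramic bowl, 110 mm across, 50 mm high, origin at the centre of its underside
- cup: bystander: terracotta cup, 72 mm across, 85 mm high, origin at the centre of its underside
- spatula: bystander: wooden spatula lying on the table, 200 mm long, along its own x axis
Not all that is in view belongs to the job. Several things have the shape of the mould; the one meant has the colours described above.

How it is judged:
By the outcome, as a careful person would: the job done as asked, in the order asked, and still so for the second after the job is handed in, with the robot touching nothing.
It also fails if it takes over 48 s, if anything falls off the work surface, if the arm or the gripper's body presses on something with over 40 N, if the wrist force passes 120 N, or if a joint passes its speed limit or range.

## Working session

There is one attempt and no reset: what is moved stays moved. The work goes in short steps, Python scripts to look and compute and a tool call to move; the robot and the scene stay as the last step left them, time stands still between calls to the robot, and variables do not carry over. Pictures are saved under pics/ and viewed, and the job is handed in when it is done.

Besides the shell and the picture viewer there is one more tool, called after "Call:" as a command line: name --pt "numbers of a row" for each row, then --argument value for the rest. step_arm: Moves the arm, as the interface text tells. Its arguments: {"type":"object","properties":{"targets":{"type":"array"},"newtons":{"type":"number"}},"required":["targets"]}

```bash
ls; mkdir -p pics; cat > h.py <<'E'
import numpy as np, cv2, pickle
from station import bot
def grab(n):
    c=bot.read_camera(n); pickle.dump(c,open(f'/tmp/{n}.pkl','wb')); return c
def K(c):
    f=200/np.tan(np.radians(c['fov_y'])/2); return np.array([[f,0,c['cx']],[0,f,c['cy']],[0,0,1.]])
def cloud(c):
    v,u=np.mgrid[0:400,0:640]
    p=np.stack([u,v],-1).reshape(-1,1,2).astype(float)
    n=cv2.undistortPoints(p,K(c),np.array(c['distortion'],float)).reshape(400,640,2)
    z=c['z_map'].astype(float)
    X=np.dstack([n[...,0]*z,n[...,1]*z,z])
    W=(X-np.array(c['t']))@np.array(c['R'])
    W[z==0]=np.nan
    return W
def proj(c,P):
    P=np.atleast_2d(np.array(P,float)); R=np.array(c['R'])
    return cv2.projectPoints(P,cv2.Rodrigues(R)[0],np.array(c['t'],float),K(c),np.array(c['distortion'],float))[0].reshape(-1,2)
E
python3 - <<'E'
from h import *
for n in ['scene','side','wrist']:
    c=grab(n); cv2.imwrite(f'pics/{n}0.png',c['frame'][...,::-1]); print(n,c['t'],np.array(c['R'])[2])
print(bot.get_obs())
E
```

```text
pics
scene [-0.41995441 -0.11292572  1.52234359] [-0.31113498  0.55915827 -0.76846409]
side [0.43725628 0.17481463 1.41633515] [ 0.20276606 -0.69562129 -0.68920022]
wrist [-0.67401421 -0.04133735  0.37986732] [-0.2844915  -0.13796149 -0.94869975]
{'t': 0.15, 'q': array([ 1.00687756,  0.47761611,  0.02235556,  1.55619259, -0.01149243,
        1.10929214, -0.0830845 ]), 'joint_vel': array([-0.00087434, -0.00235091, -0.00159628, -0.00360075,  0.00044253,
        0.00013523, -0.00086014]), 'joint_torque': array([ 2.47462813e-03, -5.96928692e+01,  1.60987761e+00, -2.81492972e+01,
        1.26440293e-02,  6.44953747e-03, -1.76206663e-05]), 'eef_pos': array([ 0.29694376, -0.60571896,  0.25255867]), 'tool_rot': array([-3.18558782e-04,  8.48593854e-01, -5.29044417e-01, -6.11982784e-04]), 'contact_force': array([-0.79152647,  0.28777144, -0.21606181]), 'torque': array([-0.0400574 , -0.08428467,  0.01462223]), 'gripper_width': 0.9979326013220086}
```

View pics/scene0.png

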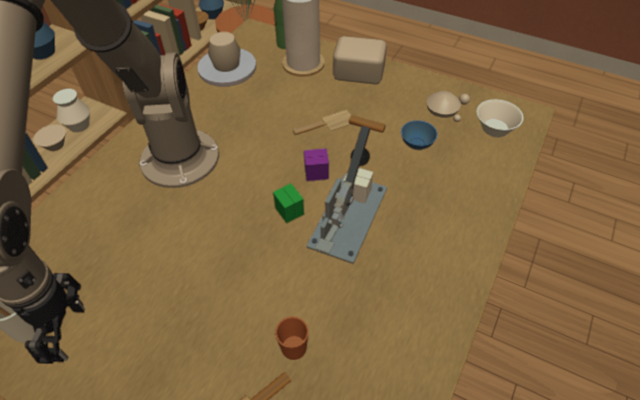

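View pics/side0.png

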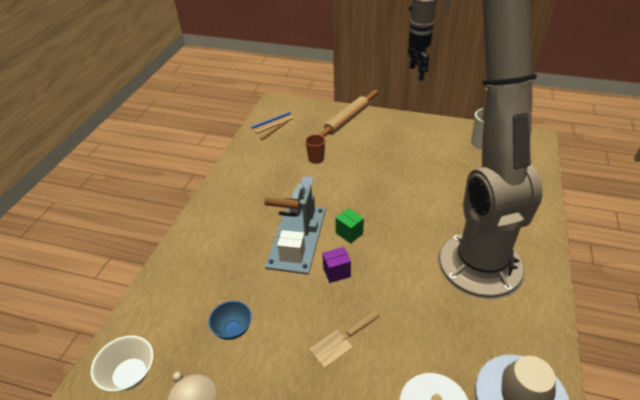

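View pics/wrist0.png

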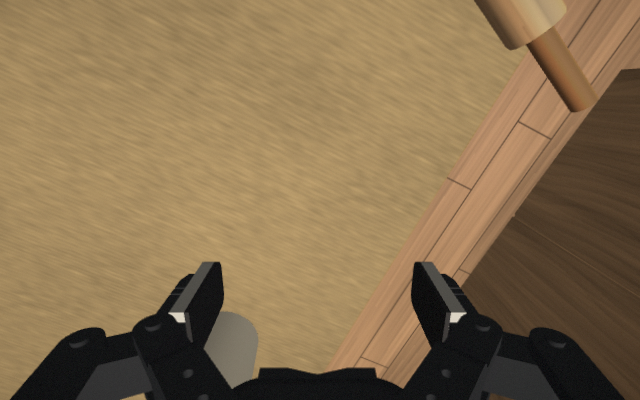

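The scene view shows the press (plate at about 310-385, 180-260), the lever raised with its handle at (367,123), the bowl at (419,135), the cup at (292,338) and the spatula at (340,122). I'll enlarge both views and fit the base plate from depth.

```bash
python3 - <<'E'
from h import *
ims=[]
for n,(u0,v0) in dict(scene=(280,100),side=(250,160)).items():
    c=pickle.load(open(f'/tmp/{n}.pkl','rb')); W=cloud(c); f=c['frame'].astype(int)
    m=(W[...,2]>.006)&(W[...,2]<.018)&(f[...,2]>f[...,0]) 
    v,u=np.mgrid[0:400,0:640]; m&=(u>u0)&(u<u0+130)&(v>v0)&(v<v0+165)
    m=cv2.morphologyEx(m.astype(np.uint8),cv2.MORPH_OPEN,np.ones((2,2)))>0
    P=W[m]; print(n,m.sum(),np.median(P[:,2]))
    print(cv2.minAreaRect((P[:,:2]*1000).astype(np.float32)), cv2.boxPoints(cv2.minAreaRect((P[:,:2]*1000).astype(np.float32))))
    cv2.imwrite(f'pics/{n}_crop.png',cv2.resize(c['frame'][v0:v0+165,u0:u0+130,::-1],None,fx=3.6,fy=3.6,interpolation=cv2.INTER_CUBIC))
    # table z check
    print('table', np.nanmedian(W[300:310,150:250,2]))
E
```

```text
scene 1877 nan
((495.98760986328125, 118.55905151367188), (214.08665466308594, 540.1016235351562), 5.405757904052734) [[ 363.9793   377.32443]
 [ 414.8614  -160.37509]
 [ 627.9959  -140.20633]
 [ 577.11383  397.4932 ]]
table 0.001769341550568043
side 1344 nan
((489.5634460449219, 30.091949462890625), (237.64015197753906, 263.6491394042969), 7.50172233581543) [[ 354.54987   145.27554 ]
 [ 388.97083  -116.117   ]
 [ 624.577     -85.091644]
 [ 590.15607   176.3009  ]]
table 0.001947406059553894
```

View pics/scene_crop.png

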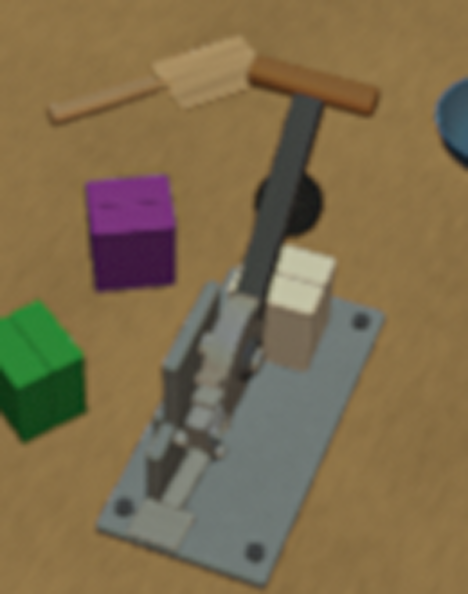

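View pics/side_crop.png

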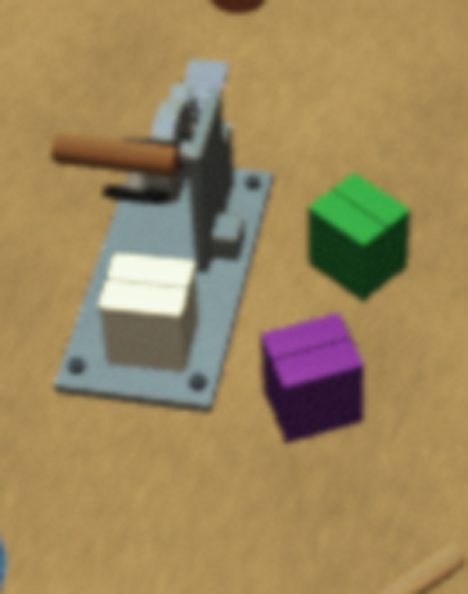

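```bash
cat > fit.py <<'E'
from h import *
from scipy.optimize import least_squares
S=pickle.load(open('/tmp/scene.pkl','rb'));D=pickle.load(open('/tmp/side.pkl','rb'))
def cr(n,p):
    o=np.array([280,100] if n=='S' else [250,160]); return (np.array(p)+.5)/3.6-.5+o
def w(p,P):
    P=np.atleast_2d(np.array(P,float)); c,s=np.cos(p[2]),np.sin(p[2])
    return P@np.array([[c,s,0],[-s,c,0],[0,0,1]])+[p[0],p[1],0]
def handle(a,x=0,d=.19,n=0): return [x,d*np.cos(a)-n*np.sin(a),.12+d*np.sin(a)+n*np.cos(a)]
def tab(a):
    y,z=-.08,.019
    return [0,-.05+y*np.cos(a)-z*np.sin(a)*-1*-1 if 0 else -.05-(.08*np.cos(a)+.019*np.sin(a)),.075+.019*np.cos(a)-.08*np.sin(a)]
obs=[('S',(384,318),(.065,.17,.012)),('S',(266,582),(.065,-.1,.012)),('S',(99,529),(-.065,-.1,.012)),
('D',(55,388),(.065,.17,.012)),('D',(210,407),(-.065,.17,.012)),('D',(272,177),(-.065,-.1,.012))]
hob=[('S',(253,70),-.045),('S',(375,100),.045),('D',(55,150),.045),('D',(176,159),-.045)]
def res(p):
    r=[]
    for n,q,P in obs: r.append(proj(S if n=='S' else D,w(p,P))[0]-cr(n,q))
    for n,q,x in hob: r.append(proj(S if n=='S' else D,w(p,handle(p[3],x)))[0]-cr(n,q))
    return np.concatenate(r)
if __name__=='__main__':
    s=least_squares(res,[.5,.05,0,.75]); print(s.x); print(s.fun.reshape(-1,2).round(1))
    np.save('pose.npy',s.x); p=s.x
    for n,P in dict(handle=handle(p[3]),tab0=tab(0),tab3=tab(.3),tab42=tab(.42),hl=handle(0),cheektop=[-.028,0,.15]).items(): print(n,w(p,P).round(4))
    for nm,c,o in(('S',S,(280,100)),('D',D,(250,160))):
        im=cv2.resize(c['frame'][o[1]:o[1]+165,o[0]:o[0]+130,::-1],None,fx=3.6,fy=3.6,interpolation=cv2.INTER_CUBIC)
        y=np.array
        L=[]
        for a in(0,.04):
          t=y(tab(a));e=.2-a
          d=y([0,-np.cos(e),np.sin(e)])*.017;x=y([.018,0,0])
          L.append([t+d+x,t+d-x,t-d-x,t-d+x,t+d+x])
        L.append([(-.028,-.05,.15),(-.028,.035,.15)]);L.append([(0.,0,.12),handle(p[3])]); 
        for l in L:
            q=((proj(c,w(p,l))-o+.5)*3.6-.5).round().astype(int)
            cv2.polylines(im,[q.reshape(-1,1,2)],False,(0,0,255),1)
        cv2.imwrite(f'pics/ov{nm}.png',im)
E
python3 fit.py; python3 -c "
import cv2,numpy as np
cv2.imwrite('pics/ov.png',np.hstack([cv2.imread('pics/ovS.png'),cv2.imread('pics/ovD.png')])[:, :800])"
```

```text
[0.55122833 0.00165912 0.09627104 0.74665817]
[[ 1.  -1.9]
 [ 0.6  0.6]
 [-0.7 -1. ]
 [-0.6 -0.1]
 [ 0.7  0.2]
 [ 0.2 -1.4]
 [-0.4  0.2]
 [ 0.5  1.1]
 [-0.  -0.6]
 [ 0.5  0.5]]
handle [[0.5378 0.1405 0.249 ]]
tab0 [[ 0.5637 -0.1277  0.094 ]]
tab3 [[ 0.5639 -0.1298  0.0695]]
tab42 [[ 0.5638 -0.1285  0.0597]]
hl [[0.533  0.1908 0.12  ]]
cheektop [[ 0.5234 -0.001   0.15  ]]
```

View pics/ov.png

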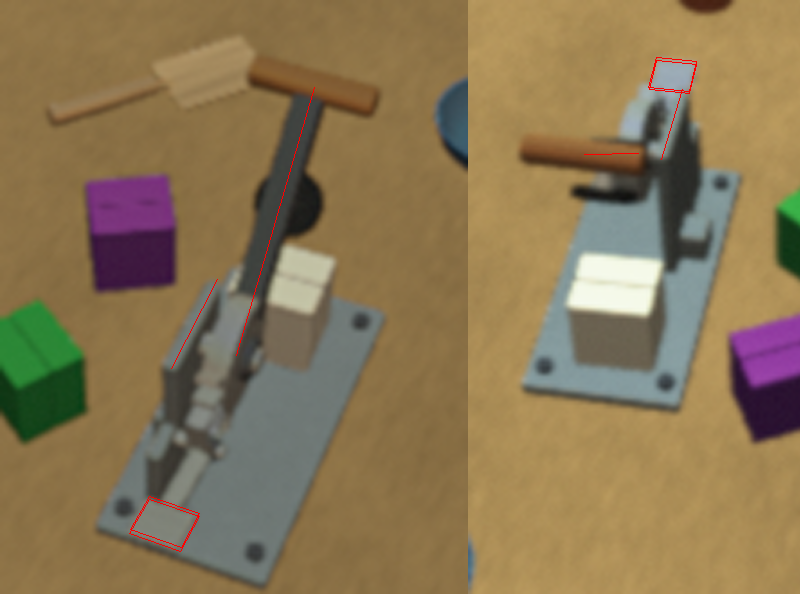

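The overlay matches the tab, cheek and lever. First move: shut the gripper and go above the tab.

```bash
cat >> h.py <<'E'
from scipy.spatial.transform import Rotation as Ro
def delta(target_tip):
    o=bot.get_obs(); q=o['tool_rot']; R=Ro.from_quat([q[1],q[2],q[3],q[0]])
    d=np.array(target_tip)-[0,0,-.022]-o['eef_pos']
    print('t',o['t'],'tcp',o['eef_pos'].round(4),'F',o['contact_force'].round(1),'w',o['gripper_width'],'xdir',R.as_matrix()[:,0].round(3),'z',R.as_matrix()[:,2].round(3)); print('mm',(R.inv().apply(d)*1000).round(1))
E
python3 - <<'E'
from h import *; from fit import w
p=np.load('pose.npy'); T=w(p,[0,-.132,.125])[0]; print(T)
delta(T)
E
```

```text
[ 0.56391649 -0.12972966  0.125     ]
t 0.15 tcp [ 0.2969 -0.6057  0.2526] F [-0.8  0.3 -0.2] w 0.9979326013220086 xdir [ 0.44  -0.898 -0.001] z [-0.001  0.001 -1.   ]
mm [-309.7 -449.3  105.9]
```

Call:
step_arm --pt "-310 -449 0 -69.4 1" --pt "-310 -449 0 -69.4 1" --pt "-310 -449 0 -69.4 1" --pt "-310 -449 0 -69.4 1" --pt "-310 -449 0 -69.4 1" --pt "-310 -449 0 -69.4 1" --pt "-310 -449 0 -69.4 1" --pt "-310 -449 0 -69.4 1" --pt "-310 -449 0 -69.4 1" --pt "-310 -449 0 -69.4 1" --pt "-310 -449 0 -69.4 1" --pt "-310 -449 0 -69.4 1" --pt "-310 -449 0 -69.4 1" --pt "-310 -449 0 -69.4 1" --pt "-310 -449 0 -69.4 1" --pt "-310 -449 60 -69.4 1" --pt "-310 -449 90 -69.4 1" --pt "-310 -449 105 -69.4 1" --pt "-310 -449 105 -69.4 1"

```text
t: 1.73
eef_pos: [0.5592, -0.132, 0.143]
tool_rot: [-0.001, 0.999, 0.047, -0.005]
contact_force: [-0.5, -0.3, 0.3]
gripper_width: -0.001
```

```bash
python3 - <<'E'
from h import *; from fit import w
p=np.load('pose.npy'); T=w(p,[0,-.132,.0655])[0]
delta(T)
c=grab('scene'); cv2.imwrite('pics/s1.png',cv2.resize(c['frame'][100:290,250:430,::-1],None,fx=3,fy=3))
c=grab('wrist'); cv2.imwrite('pics/w1.png',c['frame'][...,::-1])
E
```

```text
t 1.7333 tcp [ 0.5592 -0.132   0.143 ] F [-0.5 -0.3  0.3] w -0.0012035324879004175 xdir [ 0.996  0.094 -0.01 ] z [-0.01   0.001 -1.   ]
mm [ 5.5 -1.7 55.4]
```

View pics/s1.png

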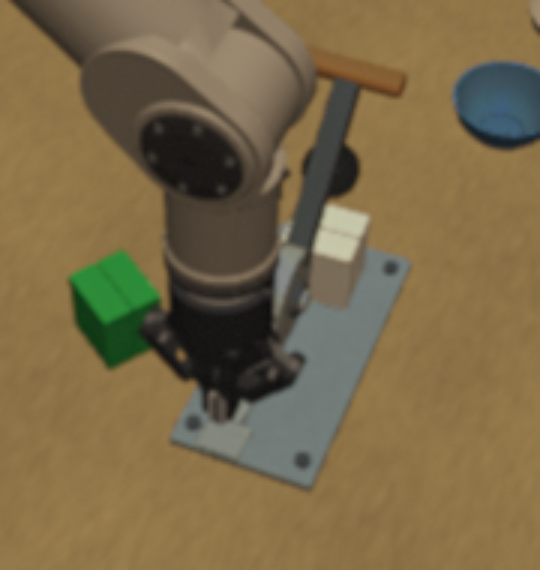

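View pics/w1.png

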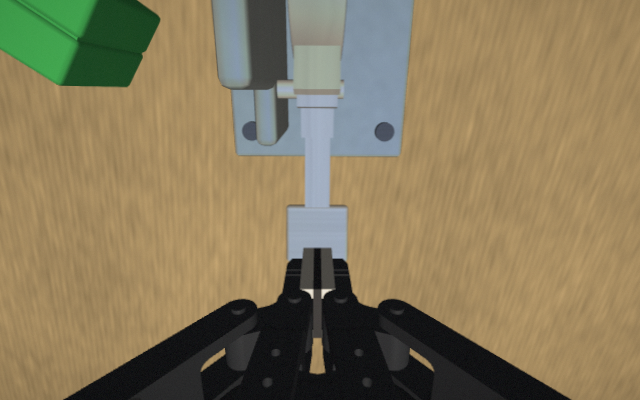

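```bash
python3 - <<'E'
from h import *; from fit import w,tab
p=np.load('pose.npy'); c=pickle.load(open('/tmp/wrist.pkl','rb'))
t=np.array(tab(0.02));d=np.array([0,-np.cos(.18),np.sin(.18)])*.017;x=np.array([.018,0,0])
print(proj(c,w(p,[t-d-x,t-d+x,t+d+x,t+d-x])).round())
print(proj(c,w(p,[[-.065,-.1,.012],[.065,-.1,.012]])).round())
o=bot.get_obs(); print('tip', proj(c,o['eef_pos']+[-.0002,0,-.022]).round())
W=cloud(c); print('tab pts press frame'); 
for uv in[(300,215),(317,235),(340,245),(295,255)]:
    q=W[uv[1],uv[0]]; print(uv,q.round(4), (w([0,0,-p[2]],[q-[p[0],p[1],0]])).round(4))
E
```

```text
[[291. 203.]
 [355. 203.]
 [354. 260.]
 [292. 260.]]
[[239. 154.]
 [406. 154.]]
tip [[321. 267.]]
tab pts press frame
(300, 215) [ 0.5496 -0.1208  0.088 ] [[-0.0134 -0.1218  0.088 ]]
(317, 235) [ 0.5605 -0.131   0.0912] [[-0.0035 -0.133   0.0912]]
(340, 245) [ 0.5744 -0.1352  0.0931] [[ 0.0099 -0.1385  0.0931]]
(295, 255) [ 0.5488 -0.1442  0.0932] [[-0.0164 -0.145   0.0932]]
```

Call:
step_arm --pt "0 -1 8 0 1" --pt "0 -1 16 0 1" --pt "0 -1 22 0 1" --pt "0 -1 27 0 1" --pt "0 -1 32 0 1" --pt "0 -1 36 0 1" --pt "0 -1 40 0 1" --pt "0 -1 44 0 1" --pt "0 -1 44 0 1"

```text
t: 2.58
eef_pos: [0.5638, -0.1294, 0.1038]
tool_rot: [0.0, 0.999, 0.048, 0.0]
contact_force: [-0.5, -1.0, 1.8]
gripper_width: -0.004
```

```bash
python3 - <<'E'
from h import *; from fit import w
p=np.load('pose.npy'); T=w(p,[0,-.132,.0655])[0]
delta(T)
c=grab('wrist'); cv2.imwrite('pics/w2.png',c['frame'][...,::-1])
E
```

```text
t 2.5833 tcp [ 0.5638 -0.1294  0.1038] F [-0.5 -1.   1.8] w -0.0038205140815167934 xdir [0.995 0.096 0.   ] z [ 0. -0. -1.]
mm [ 0.1  0.4 16.3]
```

View pics/w2.png

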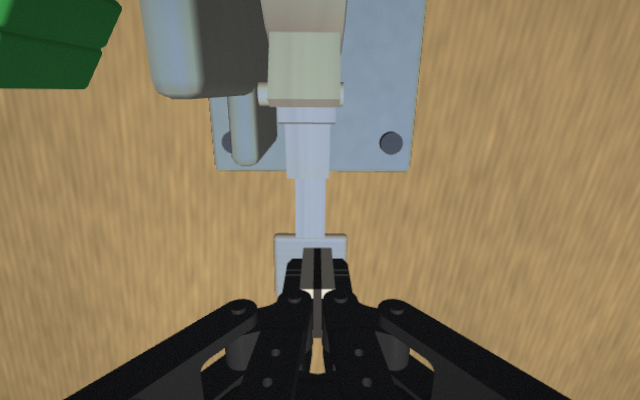

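The fingertips rest on the tab, which spans columns 275-347, and have begun to press it. I'll press on.

Call:
step_arm --pt "-2 0 3 0 1" --pt "-2 0 6 0 1" --pt "-2 0 9 0 1" --pt "-2 0 12 0 1" --pt "-2 0 14 0 1" --pt "-2 0 16 0 1" --pt "-2 0 16 0 1" --pt "-2 0 16 0 1"

```text
t: 3.3
eef_pos: [0.5612, -0.1293, 0.0879]
tool_rot: [-0.0, 0.999, 0.048, -0.001]
contact_force: [2.0, 0.6, 1.4]
gripper_width: 0.002
```

```bash
python3 - <<'E'
from h import *; from fit import w
p=np.load('pose.npy'); T=w(p,[0,-.132,.0655])[0]
delta(T)
c=grab('wrist'); cv2.imwrite('pics/w3.png',c['frame'][...,::-1])
W=cloud(c)
for uv in[(300,190),(311,225),(285,255),(345,255),(285,285)]:
    q=W[uv[1],uv[0]]; print(uv, (w([0,0,-p[2]],[q-[p[0],p[1],0]])).round(4))
E
```

```text
t 3.3 tcp [ 0.5612 -0.1293  0.0879] F [2.  0.6 1.4] w 0.0022492899557937235 xdir [ 0.995  0.096 -0.001] z [-0.001  0.    -1.   ]
mm [2.7 0.7 0.4]
(300, 190) [[-0.008  -0.0782  0.1156]]
(311, 225) [[-0.0058 -0.1093  0.0684]]
(285, 255) [[-0.0187 -0.1267  0.0647]]
(345, 255) [[ 0.0105 -0.1264  0.0653]]
(285, 285) [[-0.0157 -0.1239  0.0948]]
```

View pics/w3.png

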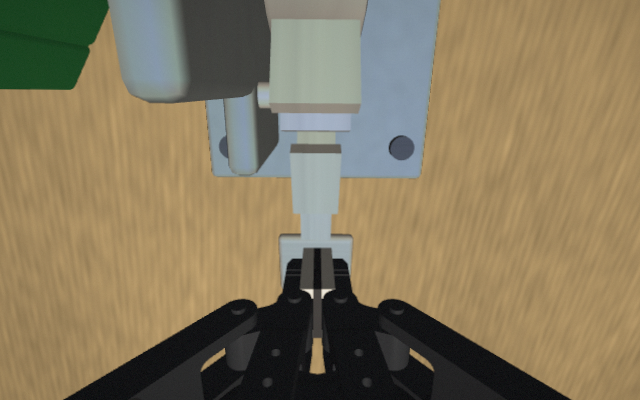

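Call:
step_arm --pt "0 0 1 0 1" --pt "0 0 2 0 1" --pt "0 0 2 0 1" --pt "0 0 2 0 1" --pt "0 0 -20 0 1" --pt "0 0 -60 0 1" --pt "0 0 -100 0 1" --pt "0 0 -140 0 1" --pt "0 0 -180 0 1" --pt "0 0 -220 0 1" --pt "0 0 -240 0 1" --pt "0 0 -240 0 1" --pt "0 0 -240 0 1"

```text
t: 4.43
eef_pos: [0.5619, -0.1298, 0.3291]
tool_rot: [0.001, 0.999, 0.048, 0.001]
contact_force: [-0.5, -0.5, -0.4]
gripper_width: -0.001
```

```bash
python3 - <<'E'
from h import *; from fit import w,handle
p=np.load('pose.npy'); T=np.array(w(p,handle(p[3]))[0]); print(T); T[2]=.29
delta(T)
c=grab('wrist'); cv2.imwrite('pics/w4.png',c['frame'][...,::-1])
c=grab('side'); cv2.imwrite('pics/d4.png',cv2.resize(c['frame'][160:325,250:380,::-1],None,fx=3.6,fy=3.6))
E
```

```text
[0.53782378 0.1404663  0.24904606]
t 4.4333 tcp [ 0.5619 -0.1298  0.3291] F [-0.5 -0.5 -0.4] w -0.0013996692491027743 xdir [0.995 0.095 0.002] z [ 0.002 -0.001 -1.   ]
mm [   1.8 -271.3   16.8]
```

View pics/w4.png

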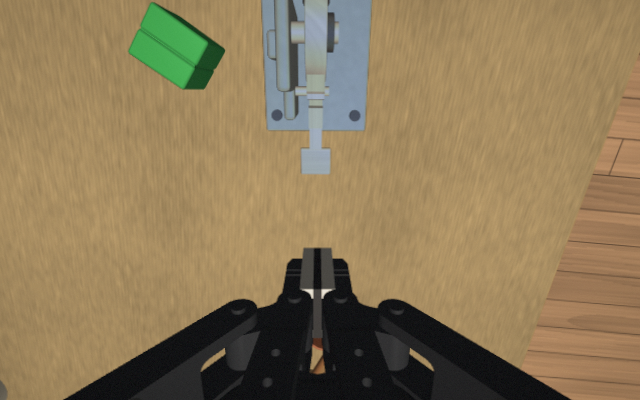

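View pics/d4.png

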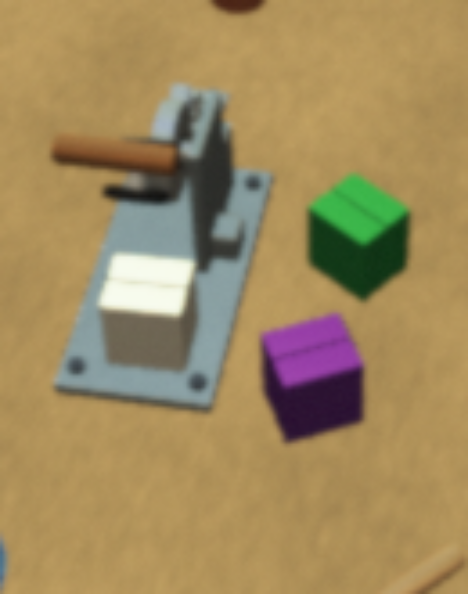

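The side view shows the tab gone from its place at the top (it was at about 207,75), so it has stayed pressed. Next, move over the handle.

Call:
step_arm --pt "1 -40 0 0 1" --pt "1 -80 0 0 1" --pt "1 -120 0 0 1" --pt "1 -160 0 0 1" --pt "1 -200 0 0 1" --pt "1 -240 0 0 1" --pt "1 -265 0 0 1" --pt "1 -271 0 0 1" --pt "1 -271 10 0 1" --pt "1 -271 16 0 1" --pt "1 -271 16 0 1" --pt "1 -271 16 0 1" --pt "1 -271 16 0 1"

```text
t: 5.62
eef_pos: [0.537, 0.1388, 0.3119]
tool_rot: [0.0, 0.999, 0.047, -0.0]
contact_force: [-0.1, -0.5, 0.4]
gripper_width: 0.001
```

```bash
python3 - <<'E'
from h import *; from fit import w,handle
p=np.load('pose.npy')
c=pickle.load(open('/tmp/wrist.pkl','rb')); W=cloud(c); q=W[158:166,308:324].reshape(-1,3); print('tab',w([0,0,-p[2]],q-[p[0],p[1],0]).mean(0))
T=np.array(w(p,handle(p[3]))[0]); T[2]=.26
delta(T)
c=grab('wrist'); cv2.imwrite('pics/w5.png',c['frame'][...,::-1])
c=grab('side'); cv2.imwrite('pics/d5.png',cv2.resize(c['frame'][160:325,250:380,::-1],None,fx=3.6,fy=3.6))
E
```

```text
tab [-0.00387473 -0.13290105  0.061327  ]
t 5.6167 tcp [0.537  0.1388 0.3119] F [-0.1 -0.5  0.4] w 0.0006432712887246863 xdir [ 0.996  0.093 -0.001] z [-0.001 -0.001 -1.   ]
mm [ 1.  -1.6 29.9]
```

View pics/w5.png

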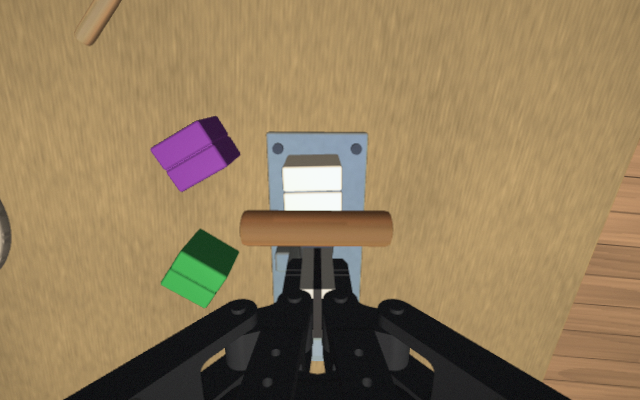

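View pics/d5.png

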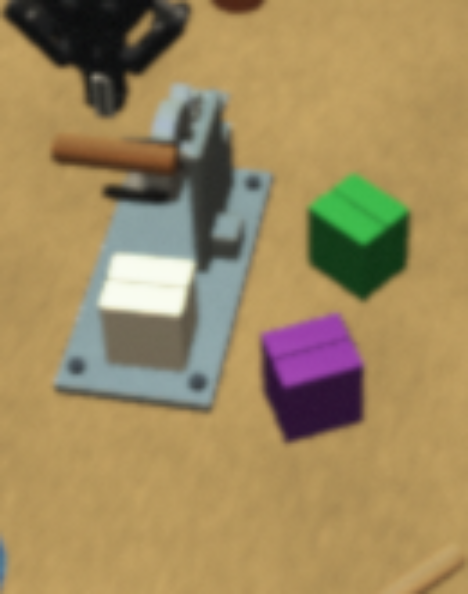

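```bash
python3 - <<'E'
from h import *; from fit import w,handle
p=np.load('pose.npy')
c=pickle.load(open('/tmp/wrist.pkl','rb')); W=cloud(c)
print(proj(c,w(p,[handle(p[3],-.045),handle(p[3],0),handle(p[3],.045)])).round(1))
q=W[213:246,270:365].reshape(-1,3); L=w([0,0,-p[2]],q-[p[0],p[1],0]); L=L[L[:,2]>.2]
print('top',np.nanmax(L[:,2]),np.nanpercentile(L[:,2],98)); 
# circle fit
from scipy.optimize import least_squares
print(least_squares(lambda s:np.hypot(L[:,1]-s[0],L[:,2]-s[1])-.011,[.14,.249],loss='soft_l1',f_scale=.001).x, handle(p[3]))
E
```

```text
[[244.8 228.3]
 [319.2 228.1]
 [393.7 228. ]]
top 0.25926817340495645 0.2583109187102166
[0.1388282  0.24651349] [0, np.float64(0.13945291333731072), np.float64(0.24904605752109016)]
```

Call:
step_arm --pt "0 -3 12 0 1" --pt "0 -3 22 0 1" --pt "0 -3 28 0 1" --pt "0 -4 32 0 1" --pt "0 -7 36 0 1" --pt "0 -10 40 0 1" --pt "0 -13 44 0 1" --pt "0 -16 48 0 1" --pt "0 -19 52 0 1" --pt "0 -22 56 0 1" --pt "0 -25 61 0 1" --pt "0 -28 66 0 1" --pt "0 -31 71 0 1" --pt "0 -34 76 0 1" --pt "0 -34 77 0 1" --pt "0 -34 77 0 1"

```text
t: 7.05
eef_pos: [0.5331, 0.1757, 0.2353]
tool_rot: [-0.001, 0.999, 0.049, -0.0]
contact_force: [-0.4, 1.1, 0.3]
gripper_width: 0.004
```

```bash
cat > lv.py <<'E'
import sys
from h import *; from fit import w,handle
from scipy.optimize import least_squares
p=np.load('pose.npy'); k=sys.argv[1]
a=float(sys.argv[2])
T=np.array(w(p,handle(a))[0]); T[2]+=.011
delta(T)
c=grab('wrist'); cv2.imwrite(f'pics/w{k}.png',c['frame'][...,::-1])
c=grab('side'); cv2.imwrite(f'pics/d{k}.png',cv2.resize(c['frame'][160:325,250:380,::-1],None,fx=3.6,fy=3.6))
E
python3 lv.py 6 .45
```

```text
t 7.05 tcp [0.5331 0.1757 0.2353] F [-0.4  1.1  0.3] w 0.00407270377552014 xdir [ 0.995  0.098 -0.   ] z [-0.     0.001 -1.   ]
mm [ 1.3  3.9 -0.4]
```

View pics/w6.png

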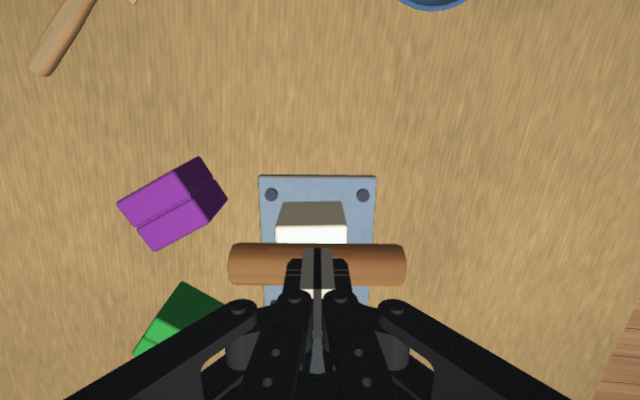

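View pics/d6.png

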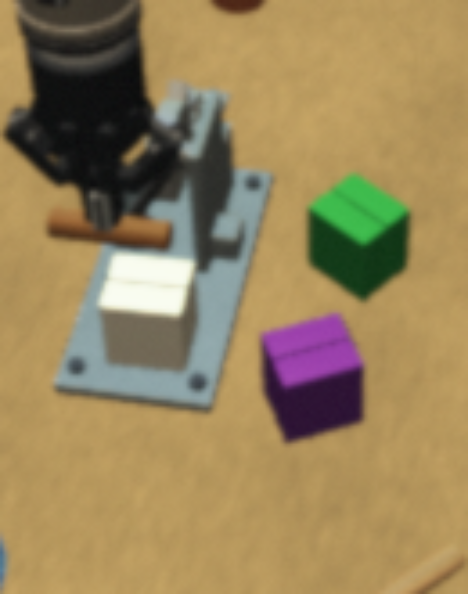

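The lever is coming down with the fingertips centred on the handle (317,265), and the mould has not moved. Continuing.

Call:
step_arm --pt "0 0 5 0 1" --pt "0 -1 10 0 1" --pt "0 -2 15 0 1" --pt "0 -4 20 0 1" --pt "0 -6 25 0 1" --pt "0 -7 30 0 1" --pt "0 -8 35 0 1" --pt "0 -10 40 0 1" --pt "0 -11 45 0 1" --pt "0 -12 50 0 1" --pt "0 -13 55 0 1" --pt "0 -14 60 0 1" --pt "0 -14 64 0 1" --pt "0 -15 68 0 1" --pt "0 -15 71 0 1" --pt "0 -15 71 0 1" --pt "0 -15 71 0 1"

```text
t: 8.57
eef_pos: [0.5312, 0.188, 0.1634]
tool_rot: [0.001, 0.999, 0.048, -0.001]
contact_force: [-0.8, 0.3, 0.8]
gripper_width: 0.002
```

```bash
python3 lv.py 7 0
```

```text
t 8.5667 tcp [0.5312 0.188  0.1634] F [-0.8  0.3  0.8] w 0.0018033415819286732 xdir [ 0.995  0.095 -0.003] z [-0.002 -0.002 -1.   ]
mm [ 2.  -2.6 10.4]
```

View pics/d7.png

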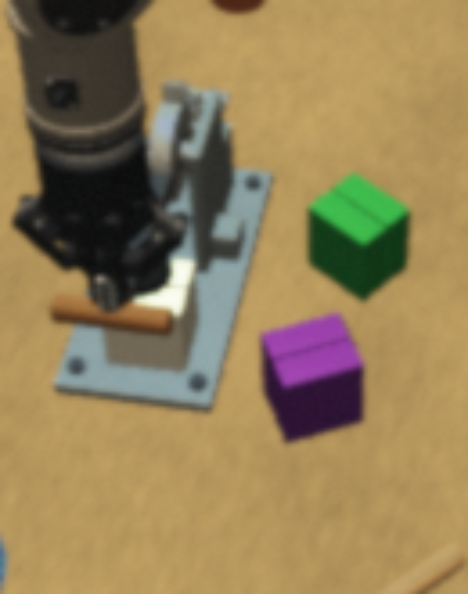

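About 10 mm remain. I'll go slowly and watch the force.

Call:
step_arm --pt "1 -1 2 0 1" --pt "1 -1 4 0 1" --pt "1 -1 6 0 1" --pt "1 -1 8 0 1" --pt "1 -1 9 0 1" --pt "1 -1 9 0 1" --pt "1 -1 9 0 1"

```text
t: 9.25
eef_pos: [0.5332, 0.1908, 0.1552]
tool_rot: [-0.0, 0.999, 0.048, 0.0]
contact_force: [0.7, -0.9, 0.4]
gripper_width: -0.0
```

Call:
step_arm --pt "0 0 1 0 1" --pt "0 0 1.5 0 1" --pt "0 0 2 0 1" --pt "0 0 2 0 1" --pt "0 0 2 0 1"

```text
t: 9.67
eef_pos: [0.5333, 0.1909, 0.1536]
tool_rot: [-0.0, 0.999, 0.048, 0.001]
contact_force: [-0.1, 1.4, 2.7]
gripper_width: -0.0
```

Call:
step_arm --pt "0 0 1 0 1" --pt "0 0 1.5 0 1" --pt "0 0 2 0 1" --pt "0 0 2 0 1" --pt "0 0 2 0 1"

```text
t: 10.08
eef_pos: [0.5334, 0.191, 0.1528]
tool_rot: [-0.0, 0.999, 0.048, 0.001]
contact_force: [-3.7, -1.1, 14.1]
gripper_width: 0.002
```

```bash
python3 lv.py 8 0
```

```text
t 10.0833 tcp [0.5334 0.191  0.1528] F [-3.7 -1.1 14.1] w 0.002412359987548484 xdir [0.995 0.096 0.002] z [ 0.002  0.    -1.   ]
mm [-0.5  0.2 -0.2]
```

View pics/w8.png

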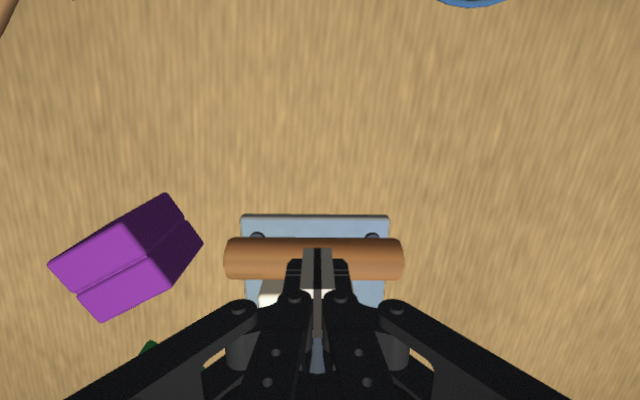

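There is firm contact, with 14 N and the handle exactly at level height. Retreat straight up, then back away to check.

Call:
step_arm --pt "0 0 0 0 1" --pt "0 0 -6 0 1" --pt "0 0 -20 0 1" --pt "0 0 -50 0 1" --pt "0 0 -90 0 1" --pt "0 0 -130 0 1" --pt "0 0 -170 0 1" --pt "-30 40 -170 0 1" --pt "-30 80 -170 0 1" --pt "-30 120 -170 0 1" --pt "-30 160 -170 0 1" --pt "-30 200 -170 0 1" --pt "-30 240 -170 0 1" --pt "-30 280 -170 0 1" --pt "-30 320 -170 0 1" --pt "-30 350 -170 0 1" --pt "-30 350 -170 0 1" --pt "-30 350 -170 0 1" --pt "-30 350 -170 0 1" --pt "-30 350 -170 0 1"

```text
t: 11.85
eef_pos: [0.5366, -0.1591, 0.3211]
tool_rot: [-0.0, 0.999, 0.049, -0.0]
contact_force: [-0.3, 0.6, -0.3]
gripper_width: 0.004
```

```bash
python3 - <<'E'
from h import *; from fit import w,handle
p=np.load('pose.npy')
ims=[]
for n,(u0,v0) in dict(scene=(280,100),side=(250,160)).items():
    old=pickle.load(open(f'/tmp/{n}.pkl','rb'))
    c=grab(n); im=cv2.resize(c['frame'][v0:v0+165,u0:u0+130,::-1],None,fx=3,fy=3,interpolation=cv2.INTER_CUBIC)
    for a in (0,):
        q=((proj(c,w(p,[handle(a,-.045),handle(a,.045)]))-(u0,v0)+.5)*3-.5).round().astype(int)
        cv2.polylines(im,[q.reshape(-1,1,2)],False,(0,0,255),1)
    ims.append(im)
    W=cloud(c); f=c['frame'].astype(int)
    L=w([0,0,-p[2]],W.reshape(-1,3)-[p[0],p[1],0]).reshape(400,640,3)
    # handle: brownish within region
    m=(L[...,1]>.16)&(L[...,1]<.22)&(abs(L[...,0])<.05)&(L[...,2]>.1)
    H=L[m]; print(n,m.sum(),'handle y',H[:,1].mean(),'z98',np.percentile(H[:,2],98))
    m=(L[...,1]>.06)&(L[...,1]<.16)&(abs(L[...,0])<.05)&(L[...,2]>.07)&(L[...,2]<.09)&(f.min(-1)>150); M=L[m]
    if len(M): print('mould top',len(M),M.min(0),M.max(0))
cv2.imwrite('pics/fin.png',np.hstack(ims))
print(bot.get_obs()['contact_force'],bot.get_obs()['eef_pos'])
E
```

```text
scene 279 handle y 0.180482759188257 z98 0.13493091652410774
mould top 77 [-0.0375834   0.08642333  0.07951252] [0.02581733 0.14078293 0.08982888]
side 330 handle y 0.1888156220441203 z98 0.13368038374107316
mould top 119 [-0.0363636   0.08285809  0.0783514 ] [0.03091459 0.1415051  0.08966437]
[-0.54496025 -0.8052037   0.40694911] [ 0.53671894 -0.15922024  0.32132777]
```

View pics/fin.png

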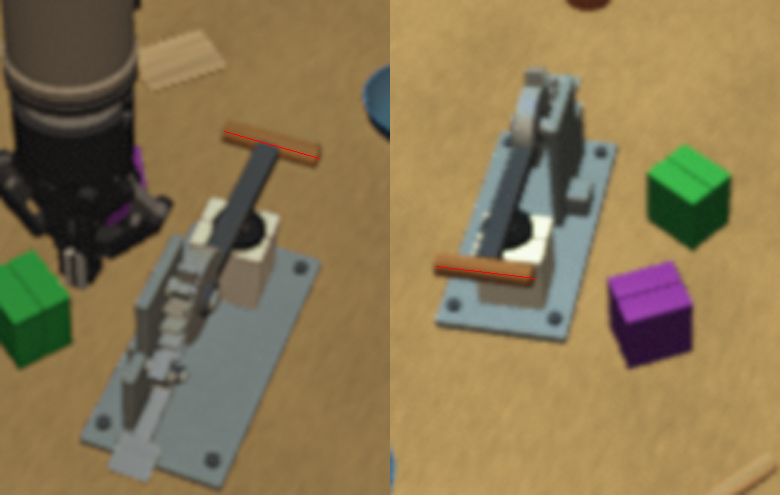

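```bash
python3 -c "
from station import bot
print(bot.hand_in(), bot.get_obs()['t'])"
```

```text
the job is handed in; nothing more can be done
the job is handed in; nothing more can be done
```

The job is done and handed in after about 12 s of robot time. With the gripper shut, I pressed the thumb tab down, pushed the lever down by its handle onto the mould, then let go and moved clear.

- **Pawl:** the tab stayed pressed after I let go. Its depth reading was about 61 mm above the table, which puts the pawl at roughly 0.40 rad (0.30 is clear of the teeth, 0.42 is the stop).
- **Lever:** at the end the fingertips met about 14 N at the handle's level height. The last pictures show the handle level and the pad on the mould. The depth image reads the handle top at 134–135 mm against 131 mm expected. About 2 mm of that is an offset the cameras also show on the bare table. That leaves 1–2 mm, within the 2 mm calibration.
- **Mould:** it stands centred about 2–4 mm from its seat point. I did not measure it before the push, but it looks unmoved in the pictures.
- **Bowl, cup and spatula:** the arm never went near them. I did not measure their positions again at the end.
- **Robot at hand-in:** clear of everything, with the force reading at noise level. The highest force I saw was about 14.6 N.

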